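# Clear and pop the card-cabinet lid

## Robot

A 6-joint arm with a two-finger parallel gripper is mounted at the origin on the work surface. World frame = base frame: x ahead of the robot, y to its left, z up, the work surface at z = 0. Lengths are in m, angles in rad, forces in N, time in s.
With the tool pointing down it reaches from about 0.3 to 0.825 m from the base axis. Payload 5.4 kg.
Tool frame: the origin (TCP) lies midway between the tips of the shut fingers; the grasp point (between the pads) lies robot.grasp_offset behind it (robot.grasp_offset is the distance from the TCP to the grasp point, in m); z points along the fingers, y is the line along which they close (so a half turn about z gives the same grasp; the last joint's range is limited). The gripper opens to 92 mm and grips with 3 to 60 N. Pads are 20 mm wide; open, the fingers measure 128 mm over their backs; the gripper's body (75 mm by 189 mm) begins 69 mm behind the grasp point.
Start: joints at [-1.405, 0.158, 1.597, -0, 1.386, -0.21], TCP at [0.211, -0.535, 0.18] pointing down, gripper open.
Joint ranges: [-2.91, 2.91], [-0.94, 2.29], [0.18, 2.7], [-1.29, 4.43], [0.17, 2.64], [-3, 3]. Speed limits (rad/s): [2.57, 2.57, 3.14, 3.14, 3.14, 3.14].

## Interface

Orientations are given as a 3x3 rotation matrix whose columns are the frame's x, y, z axes.
In Python, from bench import robot gives the robot as it stands. The module is installed in compiled form; this text tells all that it offers.
- The arm moves only by the tool send_rows, never from a script. Its argument "motion" is a list of rows, each a list of 7 numbers: the gripper command: -1 is shut, 1 is fully open, values between are in proportion, then the shift along the tool's x, y, z in mm, then the turn, a rotation vector about the tool's x, y, z in degrees. In form: [[fingers, dx, dy, dz, wx, wy, wz], ...]. A call has 1 to 12 rows; each row shifts and turns the commanded pose from where the row before left it, along the tool's axes as they then stand; what a row does not reach is not made up. A row lasts 1/8 s, in which the tool goes at most 62.5 mm and 10.7 degrees, less where a joint would pass 70% of its speed; a pose out of reach is approached as far as the arm can. A call is refused whole if a number of a shift passes 62.5 or a number of a turn 10.7, either way. A call with a gripper value outside its range is refused whole. The fingers move at their own pace and stop on an object; "squeeze" is the grip in N (left out, the last holds). Time passes only in rows, so rows that do not move let the fingers close. It gives the time, the measured TCP pose, the force, the opening and the grip force at its end, in the units of the state.
- robot.sense(): the state, without advancing time (a new reading comes with each control period).
- robot.read_camera(name): name is "scene" or "top"; returns a dict with "frame" (420x560x3 uint8, blue, green, red), "fov_y" (degrees; the focal length in pixels is half the picture's height over the tangent of half this angle, whatever the lens; pixels are square), "cx", "cy" (the principal point, pixels), "R" (3x3) and "t" (3): a world point X has camera coordinates R X + t. Camera axes: x right, y down, z forward; pixel columns grow to the right and rows downward; lengths in m; the calibration is good to about 2 mm. A picture is of the moment at which its call begins. There is no depth.
- robot.sign_off(): hands the job in; it is judged then, once.
The state is a dict: "time": time; "joint_pos": joint angles; "qd": joint speeds; "tau": joint torques, N m; "position": TCP position; "tcp_rot": TCP orientation; "ft_force": force on the tool from outside, world axes, zero at the start; "wrist_torque": the same for the moment, N m; "finger_gap": finger opening in m; "finger_force": force on a finger pad.
Only numpy, scipy, OpenCV 4.12 (cv2) and the standard library are available. Lean on these libraries where they do the work, as an engineer would, in place of code of your own. Each camera call takes 0.05 s, during which the arm holds its last target. There are 200 camera calls.

## Task

Someone left the cardboard index-card box standing on the push-to-open lid of the wide card cabinet. Without lifting it, push the box sideways off the lid onto the fixed shelf beside it, so that it stands upright there and wholly off the lid; then press down on the front edge of that lid until the catch lets go, and let it spring ajar and stay so. Leave the narrow cabinet's lid shut and the other things on the table where they are.

Things in the scene. Friction and masses are not known exactly. Their poses are not given: they have to be found in the camera images.
- wide_cabinet: Wide low grey card cabinet, fixed, 240 mm deep (its x), 290 wide (its y). Origin: centre of its underside, on the table; x points from its front (robot side) to its back, y to the left as the robot sees it. In its frame (mm) the white lid covers x -120 to 50, y -143 to 13, upper face at z 91.5 when shut; its fixed tops are at z 90. Behind the lid a fixed strip, x 52 to 120, carries an ink pad.
- shelf (a point): Middle of the fixed shelf beside the wide lid, on its upper face (z = 90 mm); axes as the wide cabinet's, in whose frame it lies at x 0, y +75 mm. The shelf is 240 mm long (x) and 120 mm wide (y +15 to +135 mm); its outer side ends in a raised rim 10 mm thick (to y +145 mm) and 13 mm high.
- wide_lid_press (a point): The middle of a thin dark steel disc, 22 mm across, on the upper face of the wide lid, 15 mm behind its front edge and midway across its width: the place to press. It moves with the lid.
- wide_lid (a joint): Angle of the wide lid (rad) about its hinge along its back edge, 170 mm from the front edge: 0 shut and latched, positive as the front rises, -0.05 at the inner stop (7.7 mm down at the disc). Pressing the disc 6 to 8 mm down (6 to 10 N, up to the stop) frees the catch; as the finger withdraws upward a spring raises the lid to about 0.3. Too shallow a press leaves it latched; press again.
- card_box_center (a point): Centre of the loose cardboard index-card box: 110 mm long (its x), 66 mm wide (its y), 60 mm high, this point 30 mm above its underside, z up. It weighs 0.25 to 0.5 kg and at first stands on the wide lid, its long side within about 15 degrees of the cabinet's x axis.
- narrow_cabinet: Narrow low card cabinet of the same make, fixed: 240 mm deep (x), 110 mm wide (y), no shelf beside its lid. Origin: centre of its underside; axes as the wide cabinet's. Its lid covers x -120 to +50 mm over the whole width, upper face at z 91.5 mm; a rubber stamp 58 mm high stands on the strip behind it. It may stand on either side of the wide cabinet.
- narrow_lid (a joint): Angle of the narrow cabinet's lid (rad): the same kind of push-to-open lid; 0 is shut. To be left alone.
- ink_pad: Bystander: black ink pad, 50 x 85 x 16 mm, on the strip behind the wide lid; origin at the centre of its underside.
- stamp: Bystander: rubber stamp with a wooden grip, 35 x 55 x 58 mm, on the strip behind the narrow lid; origin under its centre.
- stapler: Bystander: stapler lying on the table, 140 x 36 x 45 mm; origin under its centre.
- mug: Bystander: white mug, 80 mm across, 90 mm high, on the table; origin under its centre.
- glue: Bystander: white glue bottle, 40 mm across, 110 mm high, on the table; origin under its centre.
- clip_carton: Bystander: small cardboard carton, 50 x 75 x 30 mm, on the table; origin under its centre.
- tape_desk: Bystander: black tape dispenser, 150 x 50 x 85 mm, on the table; origin under its centre.
There are look-alikes about, which are no part of the job. What is shaped like the part that bears card_box_center but green or purple is not meant.

How it is judged:
By the outcome, as a careful person would: the job done as asked, in the order asked, and still so for the second after the job is handed in, with the robot touching nothing.
It also fails if it takes over 42 s, if anything falls off the work surface, if the arm or the gripper's body presses on something with over 40 N, if the wrist force passes 120 N, or if a joint passes its speed limit or range.

## Working session

There is one attempt and no reset: what is moved stays moved. The work goes in short steps, Python scripts to look and compute and a tool call to move; the robot and the scene stay as the last step left them, time stands still between calls to the robot, and variables do not carry over. Pictures are saved under pics/ and viewed, at most 10 in all, crops included, and the job is handed in when it is done.

Besides the shell and the picture viewer there is one more tool, called after ">>>" as name(argument=value, ...) on one line, values as JSON. send_rows: Moves the arm, as the interface text tells. Its arguments: {"type":"object","properties":{"motion":{"type":"array"},"squeeze":{"type":"number"}},"required":["motion"]}

```bash
mkdir -p pics; cat > h.py <<'E'
import numpy as np, cv2
from bench import robot
def cam(n):
    c=robot.read_camera(n); c['f']=c['frame'].shape[0]/2/np.tan(np.radians(c['fov_y'])/2); c['R']=np.array(c['R']).reshape(3,3); c['t']=np.array(c['t']); return c
def onplane(c,uv,z):
    uv=np.atleast_2d(uv).astype(float)
    d=np.c_[(uv[:,0]-c['cx'])/c['f'],(uv[:,1]-c['cy'])/c['f'],np.ones(len(uv))]@c['R']
    o=-c['R'].T@c['t']; return o+d*((z-o[2])/d[:,2])[:,None]
def proj(c,X):
    p=np.atleast_2d(X)@c['R'].T+c['t']; return np.c_[c['f']*p[:,0]/p[:,2]+c['cx'],c['f']*p[:,1]/p[:,2]+c['cy']]
E
python3 - <<'E'
from h import *
for n in('scene','top'):
    c=cam(n); cv2.imwrite(f'pics/{n}0.png',c['frame']); print(n,c['f'],c['cx'],c['cy'],c['R'].round(3).tolist(),(-c['R'].T@c['t']).round(3))
print({k:np.round(v,3).tolist() for k,v in robot.sense().items()}, robot.grasp_offset)
E
```

```text
scene 382.53044815127487 278.5527597406497 208.77365018426997 [[0.66, 0.751, -0.005], [0.474, -0.422, -0.772], [-0.582, 0.507, -0.635]] [ 1.168 -0.56   0.801]
top 453.97594195618865 282.1271548765601 207.65908017012643 [[0.022, -1.0, 0.001], [-0.983, -0.022, -0.18], [0.18, 0.003, -0.984]] [ 2.320e-01 -1.000e-03  1.686e+00]
{'time': 0.1, 'joint_pos': [-1.405, 0.159, 1.598, 0.0, 1.386, -0.21], 'qd': [0.001, -0.001, -0.004, -0.002, 0.0, -0.0], 'tau': [-0.0, -38.65, -32.296, 0.07, 0.034, -0.0], 'position': [0.211, -0.534, 0.179], 'tcp_rot': [[0.93, 0.367, -0.0], [0.367, -0.93, 0.002], [0.0, -0.002, -1.0]], 'ft_force': [-0.06, 0.011, 1.146], 'wrist_torque': [0.007, -0.031, 0.012], 'finger_force': 0.0, 'finger_gap': 0.092} 0.0187
```

View pics/scene0.png

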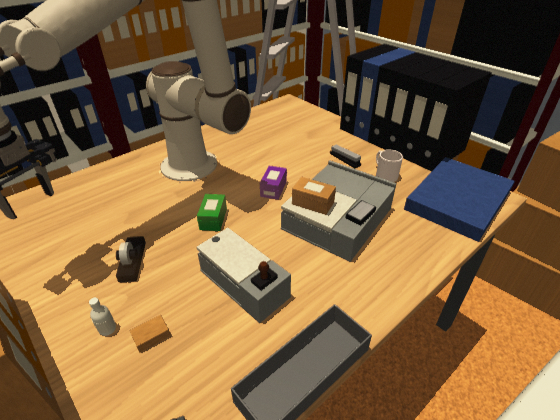

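View pics/top0.png

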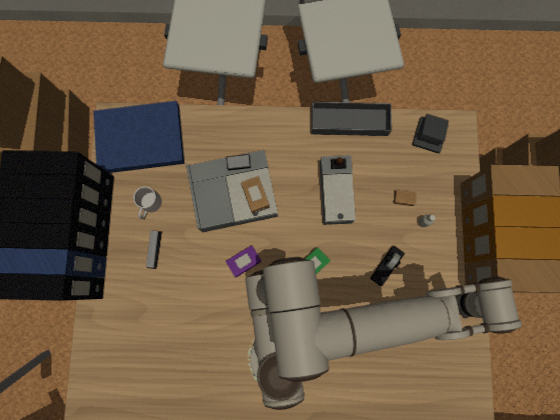

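The top view shows the wide cabinet at about (232,190), with its shelf on the left and its white lid on the right. The narrow cabinet is at (338,190).

What could be taken for the card box, by top-view pixel:
- brown box on the white lid, (255,195)
- purple box, (243,262)
- green box, (316,262)
- brown clip carton, (405,198)

By the description, I choose the brown box on the lid at (255,195). I'll check it in a close crop.

```bash
python3 - <<'E'
from h import *
t=cam('top'); s=cam('scene')
a=cv2.resize(t['frame'][140:240,180:280],None,fx=5.5,fy=5.5,interpolation=cv2.INTER_CUBIC)
cv2.imwrite('pics/crop1.png',a)
hsv=cv2.cvtColor(t['frame'],cv2.COLOR_BGR2HSV)
for p in [(255,195),(248,190),(262,205),(210,200),(240,205),(270,210),(180,220)]: print(p,hsv[p[1],p[0]])
E
```

```text
(255, 195) [ 21  36 150]
(248, 190) [ 18  71 136]
(262, 205) [ 16 135 130]
(210, 200) [ 39  17 104]
(240, 205) [ 21  34 151]
(270, 210) [ 24  33 149]
(180, 220) [ 16 107 148]
```

View pics/crop1.png

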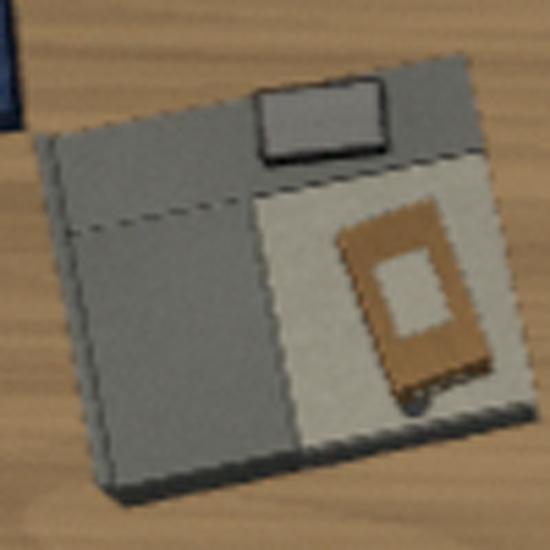

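The crop confirms a brown box with a white label standing on the white lid. In crop pixels, its top corners are about (337,232), (433,198), (493,360) and (402,393). The lid corners are about (255,198), (487,152), (538,405) and (298,447), and the press disc peeks out at (415,405).

```bash
cat > m.py <<'E'
from h import *
t=cam('top')
g=lambda L:np.array(L)/5.5+np.array([180,140])-0.41
lid=onplane(t,g([(298,447),(538,405),(487,152),(255,198)]),.0915)[:,:2]  # fl fr br bl
# model pts in cabinet frame
M=np.array([[-.12,.013],[-.12,-.143],[.05,-.143],[.05,.013]])
top=onplane(t,g([(120,487),(470,55),(38,135)]),.095)[:,:2]
M2=np.array([[-.12,.138],[.12,-.145],[.12,.145]])
def fit(M,P):
    mc,pc=M.mean(0),P.mean(0); U,S,V=np.linalg.svd((M-mc).T@(P-pc)); R=V.T@U.T; T=pc-R@mc; return R,T,np.linalg.norm(P-(M@R.T+T),axis=1)
R,T,e=fit(M,lid)
if __name__=='__main__':
    print('lid sides',np.linalg.norm(lid-np.roll(lid,-1,0),axis=1).round(4))
    print('cab',T.round(4),np.degrees(np.arctan2(R[1,0],R[0,0])).round(2),e.round(4))
    box=onplane(t,g([(402,393),(493,360),(433,198),(337,232)]),.1515)[:,:2]
    print('box sides',np.linalg.norm(box-np.roll(box,-1,0),axis=1).round(4),'centre',box.mean(0).round(4))
    d=(box[2]+box[3]-box[0]-box[1]); print('box yaw',np.degrees(np.arctan2(d[1],d[0])),'in cab',((box-T)@R).round(4).tolist(),((box.mean(0)-T)@R).round(4))
    # second view check on cabinet model
    s=cam('scene'); f=s['frame'].copy()
    P=lambda q,z:proj(s,np.r_[R@np.array(q)+T,z])[0]
    bc=(box.mean(0))
    for q in M: cv2.circle(f,tuple(np.int32(P(q,.0915).round())),1,(0,0,255),-1)
    for b in box: cv2.circle(f,tuple(np.int32(proj(s,np.r_[b,.1515])[0].round())),1,(255,0,0),-1)
    for q in [(-.12,.145),(.12,.145),(.12,-.145)]: cv2.circle(f,tuple(np.int32(P(q,.103 if q[1]>0 else .09).round())),1,(0,255,0),-1)
    cv2.imwrite('pics/chk1.png',cv2.resize(f[150:265,265:410],None,fx=5,fy=5,interpolation=cv2.INTER_CUBIC))
    for n,c in (('narrow disc',(340,216)),('stapler',(153,250)),('mug',(148,200)),('purple',(243,262))): print(n,onplane(t,[c],.09 if n[0]in'n' else .04)[0].round(3))
E
python3 m.py
```

```text
lid sides [0.1574 0.1728 0.1556 0.1686]
cab [0.592  0.1875] 12.24 [0.001  0.0018 0.0013 0.0005]
box sides [0.0604 0.1113 0.0643 0.1115] centre [0.5617 0.0986]
box yaw 22.548061717920742 in cab [[-0.1081, -0.0606], [-0.0983, -0.1202], [0.0115, -0.1022], [0.0012, -0.0387]] [-0.0484 -0.0804]
narrow disc [ 0.499 -0.202  0.09 ]
stapler [0.367 0.469 0.04 ]
mug [0.551 0.501 0.04 ]
purple [0.331 0.142 0.04 ]
```

View pics/chk1.png

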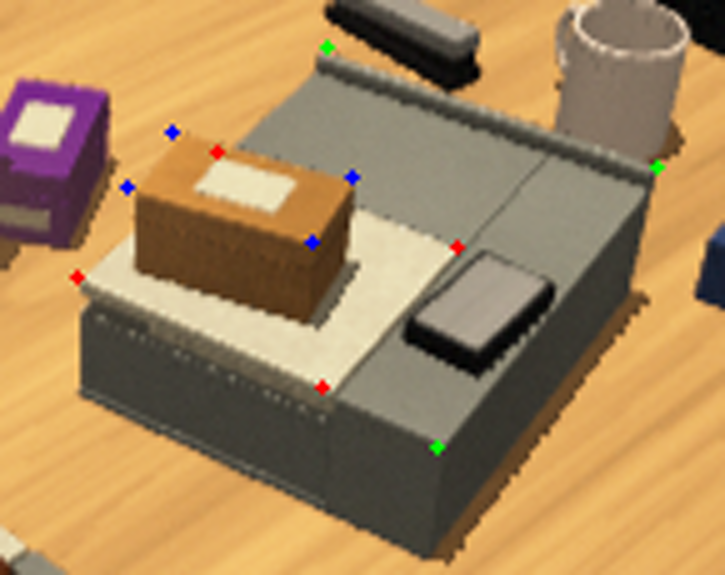

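The scene view shows the cabinet corners landing within about 1 px, and the box corners within 3 px. The sizes match what is given: lid 156 × 170 and box 64 × 111. The plan is to push with two half-open fingers side by side along the box's long face, moving in the cabinet's +y.

```bash
cat > plan.py <<'E'
from h import *
from scipy.spatial.transform import Rotation as Ro
T=np.array([.592,.1875]); A=np.radians(12.24)
Rc=np.array([[np.cos(A),-np.sin(A)],[np.sin(A),np.cos(A)]])
def go(cx,cy,z,n):
    s=robot.sense(); p=np.array(s['position']); R=Ro.from_matrix(np.array(s['tcp_rot']).reshape(3,3))
    tp=np.r_[Rc@[cx,cy]+T,z]; c,sn=np.cos(A),np.sin(A)
    tR=Ro.from_matrix(np.array([[-sn,c,0],[c,sn,0],[0,0,-1]]))
    rv=(R.inv()*tR).as_rotvec()/n
    print('from',p.round(4),'to',tp.round(4))
    for i in range(n):
        Ri=R*Ro.from_rotvec(rv*i); print(np.r_[Ri.inv().apply((tp-p)/n)*1000,np.degrees(rv)].round(1).tolist())
def cab():
    s=robot.sense(); p=np.array(s['position']); return (Rc.T@(p[:2]-T)).round(4),p[2].round(4),s['time'],np.round(s['ft_force'],2)
E
python3 -c "
from plan import *
go(-.046,-.168,.185,12)"
```

```text
from [ 0.211  -0.5347  0.1796] to [0.5827 0.0136 0.185 ]
[45.6, -31.1, -0.4, -0.0, -0.0, -6.7]
[48.9, -25.6, -0.4, -0.0, -0.0, -6.7]
[51.6, -19.7, -0.4, -0.0, -0.0, -6.7]
[53.5, -13.5, -0.4, -0.0, -0.0, -6.7]
[54.7, -7.1, -0.4, -0.0, -0.0, -6.7]
[55.2, -0.7, -0.4, -0.0, -0.0, -6.7]
[54.9, 5.8, -0.4, -0.0, -0.0, -6.7]
[53.8, 12.2, -0.4, -0.0, -0.0, -6.7]
[52.0, 18.4, -0.4, -0.0, -0.0, -6.7]
[49.5, 24.4, -0.4, -0.0, -0.0, -6.7]
[46.3, 30.0, -0.4, -0.0, -0.0, -6.7]
[42.5, 35.2, -0.5, -0.0, -0.0, -6.7]
```

>>> send_rows(motion=[[0.1,45.6,-31.1,-3,0,0,-6.7],[0.1,48.9,-25.6,-3,0,0,-6.7],[0.1,51.6,-19.7,-3,0,0,-6.7],[0.1,53.5,-13.5,0,0,0,-6.7],[0.1,54.7,-7.1,0,0,0,-6.7],[0.1,55.2,-0.7,0,0,0,-6.7],[0.1,54.9,5.8,0,0,0,-6.7],[0.1,53.8,12.2,0,0,0,-6.7],[0.1,52,18.4,0,0,0,-6.7],[0.1,49.5,24.4,0,0,0,-6.7],[0.1,46.3,30,0,0,0,-6.7],[0.1,42.5,35.2,0,0,0,-6.7]])

```text
time: 1.8
position: [0.5849, 0.014, 0.1889]
tcp_rot: [[-0.211, 0.978, 0.0], [0.978, 0.211, -0.0], [-0.0, 0.0, -1.0]]
ft_force: [0.8, -0.5, -0.2]
finger_gap: 0.0503
finger_force: 0.0
```

>>> send_rows(motion=[[0.1,0,0,0,0,0,0],[0.1,0,0,0,0,0,0]])

```text
time: 2.05
position: [0.5837, 0.012, 0.1887]
tcp_rot: [[-0.206, 0.978, -0.001], [0.978, 0.206, -0.0], [-0.0, -0.001, -1.0]]
ft_force: [1.6, 0.0, -1.2]
finger_gap: 0.0505
finger_force: 0.0
```

```bash
python3 -c "
from plan import *
go(-.046,-.168,.106,3); print(cab(),robot.sense()['finger_gap'])"
```

```text
from [0.5837 0.012  0.1887] to [0.5827 0.0136 0.106 ]
[0.6, -0.2, 27.6, -0.0, 0.0, -0.1]
[0.6, -0.2, 27.6, -0.0, 0.0, -0.1]
[0.6, -0.2, 27.6, -0.0, 0.0, -0.1]
(array([-0.0453, -0.1698]), np.float64(0.1887), 2.05, array([ 1.58,  0.04, -1.19])) 0.0504559397012235
```

>>> send_rows(motion=[[0.1,0.6,-0.2,27.6,0,0,-0.3],[0.1,0.6,-0.2,27.6,0,0,0],[0.1,0.6,-0.2,27.6,0,0,0],[0.1,0,0,0,0,0,0],[0.1,12,0,0,0,0,0],[0.1,12,0,0,0,0,0],[0.1,10,0,0,0,0,0],[0.1,10,0,0,0,0,0],[0.1,10,0,0,0,0,0],[0.1,10,0,0,0,0,0]])

```text
time: 3.3
position: [0.5696, 0.0768, 0.1065]
tcp_rot: [[-0.212, 0.977, 0.001], [0.977, 0.212, -0.001], [-0.001, 0.0, -1.0]]
ft_force: [-0.2, -2.8, 2.8]
finger_gap: 0.0506
finger_force: 1.3
```

```bash
python3 -c "
from plan import *
print(cab()); t=cam('top'); s=cam('scene')
a=cv2.resize(t['frame'][140:240,180:280],(400,400),interpolation=cv2.INTER_CUBIC);b=cv2.resize(s['frame'][140:270,265:395],(400,400),interpolation=cv2.INTER_CUBIC)
cv2.imwrite('pics/p1.png',np.hstack([a,b]))"
```

```text
(array([-0.0453, -0.1035]), np.float64(0.1065), 3.3, array([-0.18, -2.8 ,  2.79]))
```

View pics/p1.png

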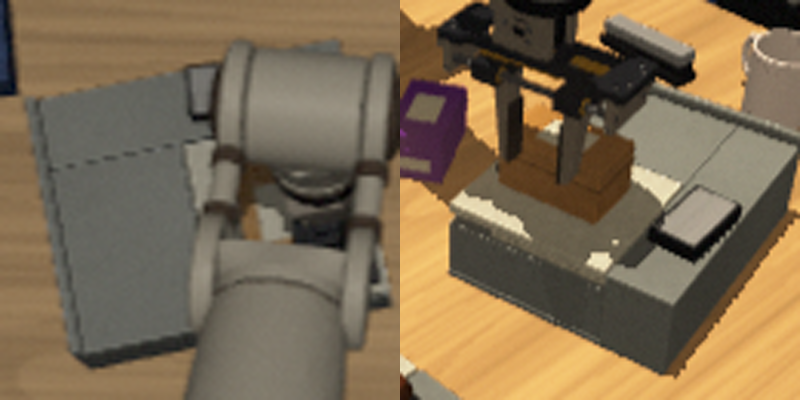

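Both fingers lie against the box's right face (right half, about (510,160) and (575,180)), and the box stands upright and is sliding. I'll keep pushing.

>>> send_rows(motion=[[0.1,10,0,0,0,0,0],[0.1,10,0,0,0,0,0],[0.1,10,0,0,0,0,0],[0.1,10,0,0,0,0,0],[0.1,10,0,0,0,0,0],[0.1,10,0,0,0,0,0],[0.1,10,0,0,0,0,0],[0.1,10,0,0,0,0,0],[0.1,10,0,0,0,0,0],[0.1,10,0,0,0,0,0],[0.1,10,0,0,0,0,0],[0.1,10,0,0,0,0,0]])

```text
time: 4.9
position: [0.5439, 0.1944, 0.106]
tcp_rot: [[-0.212, 0.977, -0.0], [0.977, 0.212, -0.0], [0.0, -0.0, -1.0]]
ft_force: [0.6, -1.9, 0.4]
finger_gap: 0.0507
finger_force: 0.9
```

```bash
python3 -c "
from plan import *
print(cab()); t=cam('top'); s=cam('scene')
a=cv2.resize(t['frame'][140:240,180:280],(400,400),interpolation=cv2.INTER_CUBIC);b=cv2.resize(s['frame'][140:270,265:395],(400,400),interpolation=cv2.INTER_CUBIC)
cv2.imwrite('pics/p2.png',np.hstack([a,b]))"
```

```text
(array([-0.0456,  0.017 ]), np.float64(0.106), 4.9, array([ 0.57, -1.85,  0.42]))
```

View pics/p2.png

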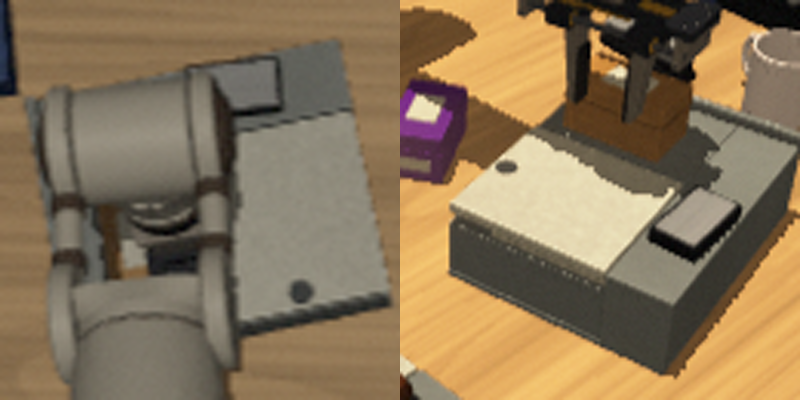

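The box is upright, almost wholly on the shelf, and the disc is now uncovered (left half, (302,292)). I'll push 16 mm more, back off, rise and shut the fingers.

>>> send_rows(motion=[[0.1,8,0,0,0,0,0],[0.1,8,0,0,0,0,0],[0.1,0,0,0,0,0,0],[0.1,-5,0,0,0,0,0],[0.1,-15,0,0,0,0,0],[0.1,-10,0,-30,0,0,0],[0.1,0,0,-50,0,0,0],[-1,-10,-10,0,0,0,0],[-1,-30,-20,0,0,0,0],[-1,-30,-20,0,0,0,0],[-1,-10,-10,0,0,0,0],[-1,0,0,0,0,0,0]])

```text
time: 6.5
position: [0.505, 0.0886, 0.1857]
tcp_rot: [[-0.21, 0.978, -0.0], [0.978, 0.21, 0.0], [0.001, -0.0, -1.0]]
ft_force: [-0.4, 0.5, 0.1]
finger_gap: 0.0029
finger_force: 0.0
```

```bash
python3 -c "
from plan import *
print(cab(),robot.sense()['finger_gap'])
go(-.105,-.065,.12,3)
t=cam('top'); s=cam('scene')
f=s['frame'];h=cv2.cvtColor(f,cv2.COLOR_BGR2HSV)
g=f[140:270,265:395].copy()
b=cv2.resize(g,(400,400),interpolation=cv2.INTER_CUBIC);a=cv2.resize(t['frame'][140:240,180:280],(400,400),interpolation=cv2.INTER_CUBIC)
print('disc expected scene px',proj(s,np.r_[Rc@[-.105,-.065]+T,.0915]), 'top',proj(t,np.r_[Rc@[-.105,-.065]+T,.0915]))
cv2.imwrite('pics/p3.png',np.hstack([a,b]))"
```

```text
(array([-0.106 , -0.0782]), np.float64(0.1857), 6.5, array([-0.38,  0.52,  0.13])) 0.002944145844338519
from [0.505  0.0886 0.1857] to [0.5032 0.1017 0.12  ]
[4.4, 0.3, 21.9, -0.0, -0.0, -0.0]
[4.4, 0.3, 21.9, -0.0, -0.0, -0.0]
[4.4, 0.3, 21.9, -0.0, -0.0, -0.0]
disc expected scene px [[298.64368921 193.44432369]] top [[254.80500044 212.86491832]]
```

View pics/p3.png

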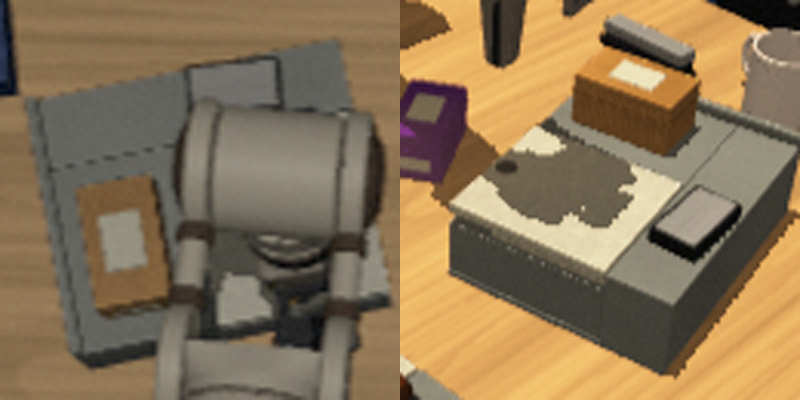

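The box now stands upright on the shelf, with a grey gap between it and the lid (left half, top corners about (77,188), (155,177), (172,298), (98,315)). The disc at scene (300,194) matches the expected pixel. I'll check the box clearance numerically and lower over the disc.

>>> send_rows(motion=[[-1,4.4,0.3,21.9,0,0,0],[-1,4.4,0.3,21.9,0,0,0],[-1,4.4,0.3,21.9,0,0,0],[-1,0,0,0,0,0,0]])

```text
time: 7.1
position: [0.502, 0.1033, 0.1186]
tcp_rot: [[-0.213, 0.977, -0.004], [0.977, 0.213, 0.0], [0.001, -0.004, -1.0]]
ft_force: [-0.4, 0.2, 0.6]
finger_gap: 0.0003
finger_force: 0.0
```

```bash
python3 -c "
from plan import *
t=cam('top')
b=onplane(t,np.array([(77,188),(155,177),(172,298),(98,315)])/4+np.array([180,140])-.4,.15)[:,:2]
print(((b-T)@Rc).round(4).tolist()); print(cab())"
```

```text
[[0.0123, 0.1075], [0.0091, 0.0394], [-0.0988, 0.0427], [-0.1013, 0.1074]]
(array([-0.1047, -0.0637]), np.float64(0.12), 7.15, array([-0.68, -0.29,  1.4 ]))
```

>>> send_rows(motion=[[-1,0,0,15,0,0,0],[-1,0,0,7,0,0,0],[-1,0,0,4,0,0,0],[-1,0,0,3,0,0,0],[-1,0,0,3,0,0,0],[-1,0,0,2.5,0,0,0],[-1,0,0,0,0,0,0],[-1,0,0,0,0,0,0]])

```text
time: 8.15
position: [0.5036, 0.1023, 0.086]
tcp_rot: [[-0.212, 0.977, 0.0], [0.977, 0.212, 0.0], [-0.0, 0.0, -1.0]]
ft_force: [0.1, -0.3, -0.5]
finger_gap: 0.0003
finger_force: 0.0
```

No contact force yet, so I'll go down in small steps and watch the force.

>>> send_rows(motion=[[-1,0,0,1.5,0,0,0],[-1,0,0,1.5,0,0,0],[-1,0,0,0,0,0,0]])

```text
time: 8.52
position: [0.5033, 0.1023, 0.0827]
tcp_rot: [[-0.212, 0.977, -0.0], [0.977, 0.212, 0.0], [0.0, -0.0, -1.0]]
ft_force: [-1.0, -0.2, -0.2]
finger_gap: 0.0001
finger_force: 0.0
```

```bash
python3 -c "
from plan import *
print(cab()); s=cam('scene')
cv2.imwrite('pics/p4.png',cv2.resize(s['frame'][140:250,265:395],None,fx=5,fy=5,interpolation=cv2.INTER_CUBIC)); print(cab(),np.round(robot.sense()['tau'],2))"
```

```text
(array([-0.1047, -0.0645]), np.float64(0.0827), 8.525, array([-0.97, -0.23, -0.23]))
(array([-0.1047, -0.0645]), np.float64(0.0828), 8.575, array([-0.86,  0.06, -0.08])) [-0.000e+00 -3.355e+01 -2.961e+01  6.000e-02  3.000e-02 -0.000e+00]
```

View pics/p4.png

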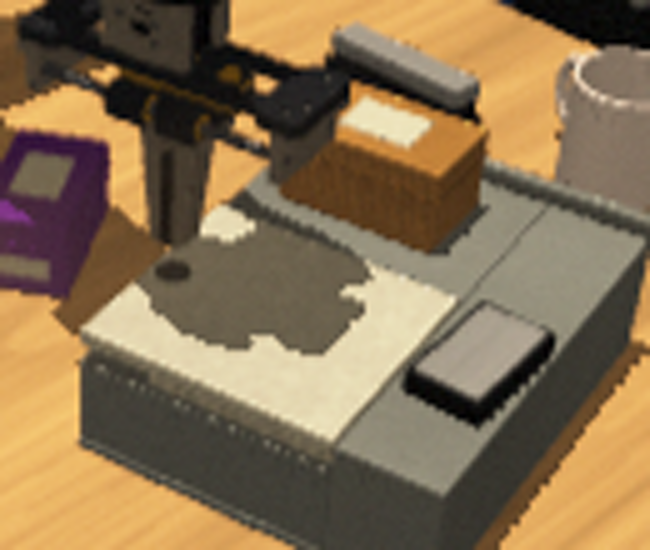

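The finger's visible tip is at crop (178,243), scene (300.2,188.2). That is about 6 px above the disc, so the real tip is not where the reported TCP puts it. I'll check this against the earlier pictures.

```bash
python3 -c "
from plan import *
s=cam('scene')
print('tcp px',proj(s,robot.sense()['position']))
p=np.array(robot.sense()['position'])
for dz in(0,.01,.02,.03): print('dz',dz,proj(s,p+[0,0,dz])[0].round(1))
for dx in(-.01,-.02,-.03): print('cabx',dx,proj(s,p+np.r_[Rc@[dx,0],0])[0].round(1))
print('p1 tips (seen 320.9,199.5 / 300.8,192.6)')
for dz in(0,.01,.02,.03): print(dz,[proj(s,np.r_[Rc@[-.0453+d,-.1135]+T,.1065+dz])[0].round(1).tolist() for d in(.034,-.034)])
print('start (seen ~ 45,190 / 10,215)')
R=np.array([.367,-.93,0])
for dz in(0,.01,.02,.03): print(dz,[proj(s,np.array([.211,-.5347,.1796+dz])+d*R)[0].round(1).tolist() for d in(-.055,.055)])
f=cv2.imread('pics/scene0.png')[110:230,0:90]; 
a=cv2.resize(f,None,fx=4,fy=4,interpolation=cv2.INTER_CUBIC)
b=cv2.resize(s['frame'][150:215,275:345],None,fx=6,fy=6,interpolation=cv2.INTER_CUBIC)
a=cv2.copyMakeBorder(a,0,0,0,0,0); h=480; a=a[:h]; b=cv2.copyMakeBorder(b,0,h-b.shape[0],0,0,cv2.BORDER_CONSTANT)
cv2.imwrite('pics/p5.png',np.hstack([a,b])); print(a.shape,b.shape)
"
```

```text
tcp px [[298.7604009  195.64682941]]
dz 0 [298.8 195.6]
dz 0.01 [298.9 193.1]
dz 0.02 [298.9 190.4]
dz 0.03 [299.  187.8]
cabx -0.01 [296.1 194.5]
cabx -0.02 [293.4 193.3]
cabx -0.03 [290.8 192.2]
p1 tips (seen 320.9,199.5 / 300.8,192.6)
0 [[316.5, 209.2], [296.8, 200.6]]
0.01 [[316.7, 206.5], [296.9, 197.9]]
0.02 [[316.9, 203.8], [296.9, 195.1]]
0.03 [[317.1, 201.0], [297.0, 192.4]]
start (seen ~ 45,190 / 10,215)
0 [[55.4, 202.7], [16.5, 227.9]]
0.01 [[53.9, 199.7], [14.7, 224.9]]
0.02 [[52.5, 196.6], [12.8, 221.7]]
0.03 [[51.0, 193.5], [11.0, 218.6]]
(480, 360, 3) (480, 420, 3)
```

View pics/p5.png

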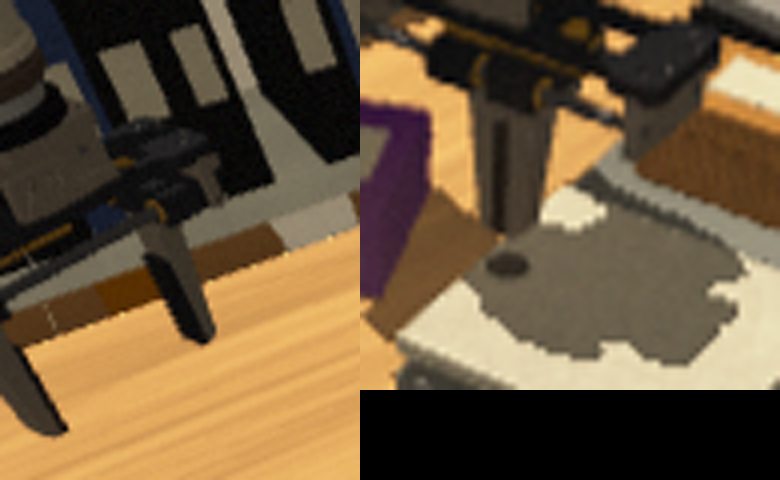

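Start, push and now are all consistent with a real tip about 25 mm above the reported TCP. Horizontally it is right: tip column 299.2 against 299.7 for the disc. The lid has not been touched, so I'll keep lowering under force watch.

>>> send_rows(motion=[[-1,0,0,7,0,0,0],[-1,0,0,3,0,0,0],[-1,0,0,2,0,0,0],[-1,0,0,0,0,0,0]])

```text
time: 9.12
position: [0.5033, 0.1023, 0.0707]
tcp_rot: [[-0.212, 0.977, -0.001], [0.977, 0.212, 0.0], [0.0, -0.0, -1.0]]
ft_force: [-0.1, 0.4, 0.4]
finger_gap: 0.0004
finger_force: 0.0
```

>>> send_rows(motion=[[-1,0,0,2,0,0,0],[-1,0,0,2,0,0,0],[-1,0,0,0,0,0,0]])

```text
time: 9.5
position: [0.5033, 0.1023, 0.0667]
tcp_rot: [[-0.212, 0.977, -0.0], [0.977, 0.212, 0.0], [0.0, -0.0, -1.0]]
ft_force: [1.1, 0.9, -1.2]
finger_gap: 0.0002
finger_force: 0.0
```

>>> send_rows(motion=[[-1,0,0,2,0,0,0],[-1,0,0,0,0,0,0]])

```text
time: 9.75
position: [0.5033, 0.1023, 0.0647]
tcp_rot: [[-0.212, 0.977, -0.0], [0.977, 0.212, -0.0], [0.0, -0.0, -1.0]]
ft_force: [-0.1, -0.7, -0.2]
finger_gap: 0.0004
finger_force: 0.0
```

>>> send_rows(motion=[[-1,0,0,2,0,0,0],[-1,0,0,0,0,0,0]])

```text
time: 10.0
position: [0.5033, 0.1023, 0.0627]
tcp_rot: [[-0.212, 0.977, -0.0], [0.977, 0.212, 0.0], [0.0, -0.0, -1.0]]
ft_force: [0.9, -0.8, 0.4]
finger_gap: 0.0006
finger_force: 0.0
```

>>> send_rows(motion=[[-1,0,0,2,0,0,0],[-1,0,0,0,0,0,0]])

```text
time: 10.25
position: [0.5033, 0.1023, 0.0607]
tcp_rot: [[-0.212, 0.977, -0.0], [0.977, 0.212, -0.0], [0.0, -0.0, -1.0]]
ft_force: [-0.0, 0.4, 0.2]
finger_gap: 0.0005
finger_force: 0.0
```

Still no force. I have one view left, so I'll look at the tip numerically.

```bash
python3 -c "
from plan import *
s=cam('scene'); g=cv2.cvtColor(s['frame'],cv2.COLOR_BGR2HSV)
np.save('s_now.npy',s['frame'])
print('V');print('      ',list(range(288,312)))
for r in range(176,206): print(r,g[r,288:312,2].tolist())
print('S')
for r in range(176,206): print(r,g[r,288:312,1].tolist())
print(proj(s,robot.sense()['position']))
"
```

```text
V
       [288, 289, 290, 291, 292, 293, 294, 295, 296, 297, 298, 299, 300, 301, 302, 303, 304, 305, 306, 307, 308, 309, 310, 311]
176 [241, 239, 236, 233, 229, 125, 72, 73, 72, 60, 43, 62, 69, 66, 63, 68, 65, 65, 68, 192, 229, 221, 210, 208]
177 [235, 232, 230, 228, 227, 150, 74, 67, 69, 42, 28, 59, 71, 69, 68, 72, 66, 66, 64, 220, 229, 230, 232, 232]
178 [230, 228, 227, 229, 230, 161, 78, 73, 73, 33, 29, 57, 71, 72, 72, 71, 66, 65, 94, 227, 230, 231, 229, 228]
179 [227, 227, 230, 232, 232, 162, 77, 76, 70, 33, 29, 57, 69, 69, 69, 69, 65, 65, 105, 228, 229, 228, 226, 158]
180 [231, 233, 231, 232, 231, 156, 74, 73, 71, 33, 30, 61, 68, 73, 70, 67, 64, 68, 136, 225, 224, 166, 137, 79]
181 [231, 232, 230, 229, 228, 184, 81, 71, 72, 33, 31, 58, 71, 69, 69, 61, 65, 66, 173, 209, 231, 218, 179, 82]
182 [157, 157, 227, 229, 233, 203, 84, 71, 70, 36, 30, 58, 69, 70, 72, 66, 65, 64, 168, 230, 232, 232, 226, 210]
183 [108, 108, 157, 235, 237, 228, 90, 70, 72, 35, 32, 60, 71, 69, 70, 67, 67, 62, 226, 233, 233, 232, 229, 231]
184 [110, 114, 118, 167, 229, 229, 91, 72, 71, 36, 31, 59, 70, 70, 75, 
[... 5113 characters left out ...]
 72, 72, 75, 74, 76, 81, 73, 73, 80, 75, 73, 78, 76, 76, 75, 71]
200 [54, 57, 57, 57, 58, 60, 77, 80, 76, 75, 75, 77, 76, 78, 71, 71, 80, 78, 74, 71, 78, 70, 75, 74]
201 [59, 58, 58, 59, 61, 60, 70, 76, 74, 76, 73, 76, 72, 76, 73, 72, 76, 70, 70, 71, 71, 71, 78, 75]
202 [58, 59, 60, 59, 61, 58, 65, 66, 76, 71, 79, 79, 74, 74, 75, 74, 74, 76, 70, 74, 70, 77, 76, 67]
203 [59, 58, 60, 63, 61, 60, 62, 59, 61, 76, 77, 73, 80, 74, 76, 70, 74, 78, 76, 69, 73, 73, 75, 71]
204 [57, 60, 58, 61, 60, 58, 58, 57, 59, 64, 73, 76, 73, 76, 74, 76, 75, 71, 74, 70, 70, 73, 73, 70]
205 [60, 58, 61, 60, 59, 59, 58, 58, 57, 58, 62, 76, 72, 73, 75, 74, 73, 70, 71, 72, 70, 75, 71, 74]
[[298.54918643 201.25648346]]
```

The tip has moved down to row 195.5. Allowing for the finger's thickness, that puts it about level with the disc face, and the lid edge is not hiding it. Contact should come within a few millimetres.

>>> send_rows(motion=[[-1,0,0,1.5,0,0,0],[-1,0,0,0,0,0,0]])

```text
time: 10.55
position: [0.5033, 0.1023, 0.0593]
tcp_rot: [[-0.212, 0.977, -0.0], [0.977, 0.212, 0.0], [0.0, -0.0, -1.0]]
ft_force: [-0.2, -0.0, -0.6]
finger_gap: 0.0005
finger_force: 0.0
```

>>> send_rows(motion=[[-1,0,0,1.5,0,0,0],[-1,0,0,0,0,0,0]])

```text
time: 10.8
position: [0.5036, 0.1023, 0.058]
tcp_rot: [[-0.212, 0.977, 0.0], [0.977, 0.212, -0.0], [-0.0, 0.0, -1.0]]
ft_force: [0.0, -0.1, 0.8]
finger_gap: 0.0004
finger_force: 0.3
```

>>> send_rows(motion=[[-1,0,0,1.5,0,0,0],[-1,0,0,0,0,0,0]])

```text
time: 11.05
position: [0.5037, 0.1022, 0.0566]
tcp_rot: [[-0.212, 0.977, 0.0], [0.977, 0.212, -0.0], [-0.0, 0.0, -1.0]]
ft_force: [-0.3, -0.4, 3.2]
finger_gap: 0.0004
finger_force: 1.6
```

Contact came at a reported z of about 0.058. I'll press to about 7 mm of depth, watching the force.

>>> send_rows(motion=[[-1,0,0,1.5,0,0,0],[-1,0,0,1.5,0,0,0],[-1,0,0,0,0,0,0]])

```text
time: 11.42
position: [0.5037, 0.1022, 0.0543]
tcp_rot: [[-0.212, 0.977, 0.0], [0.977, 0.212, -0.0], [-0.0, 0.0, -1.0]]
ft_force: [-3.0, 0.3, 7.8]
finger_gap: 0.0001
finger_force: 4.0
```

>>> send_rows(motion=[[-1,0,0,1.2,0,0,0],[-1,0,0,0,0,0,0]])

```text
time: 11.68
position: [0.5038, 0.1022, 0.0532]
tcp_rot: [[-0.212, 0.977, 0.0], [0.977, 0.212, -0.0], [-0.0, 0.0, -1.0]]
ft_force: [-3.1, -1.5, 8.4]
finger_gap: 0.0003
finger_force: 4.3
```

>>> send_rows(motion=[[-1,0,0,1,0,0,0],[-1,0,0,0,0,0,0]])

```text
time: 11.92
position: [0.5038, 0.1023, 0.0522]
tcp_rot: [[-0.212, 0.977, 0.0], [0.977, 0.212, -0.0], [-0.0, 0.0, -1.0]]
ft_force: [-3.9, -0.4, 8.3]
finger_gap: 0.0006
finger_force: 4.3
```

>>> send_rows(motion=[[-1,0,0,1.2,0,0,0],[-1,0,0,0,0,0,0]])

```text
time: 12.18
position: [0.5038, 0.1023, 0.051]
tcp_rot: [[-0.212, 0.977, 0.001], [0.977, 0.212, -0.0], [-0.0, 0.001, -1.0]]
ft_force: [-1.8, 0.7, 7.6]
finger_gap: 0.0004
finger_force: 3.9
```

Pressed about 7 mm, and the force has levelled off. I'll withdraw upward.

>>> send_rows(motion=[[-1,0,0,-5,0,0,0],[-1,0,0,-8,0,0,0],[-1,0,0,-10,0,0,0],[-1,0,0,-12,0,0,0],[-1,0,0,-15,0,0,0],[-1,0,0,-20,0,0,0],[-1,0,0,-30,0,0,0],[-1,0,0,-30,0,0,0],[-1,0,0,-30,0,0,0],[-1,-20,-20,-10,0,0,0],[-1,-40,-20,0,0,0,0],[-1,-50,0,0,0,0,0]])

```text
time: 13.68
position: [0.4869, -0.0142, 0.221]
tcp_rot: [[-0.213, 0.977, 0.001], [0.977, 0.213, -0.0], [-0.0, 0.001, -1.0]]
ft_force: [0.4, -0.3, -0.8]
finger_gap: 0.0003
finger_force: 0.0
```

>>> send_rows(motion=[[-1,-55,0,0,0,0,0],[-1,-55,0,0,0,0,0],[-1,-55,0,0,0,0,0],[-1,-55,0,0,0,0,0],[-1,0,0,0,0,0,0],[-1,0,0,0,0,0,0]])

```text
time: 14.42
position: [0.534, -0.228, 0.2201]
tcp_rot: [[-0.212, 0.977, -0.0], [0.977, 0.212, 0.001], [0.001, -0.0, -1.0]]
ft_force: [-0.5, 0.2, -0.1]
finger_gap: 0.0006
finger_force: 0.0
```

```bash
python3 -c "
from plan import *
print(cab()); t=cam('top'); s=cam('scene')
a=cv2.resize(t['frame'][130:270,130:370],(400,233),interpolation=cv2.INTER_CUBIC);b=cv2.resize(s['frame'][130:300,190:410],(400,309),interpolation=cv2.INTER_CUBIC)
c=cv2.resize(t['frame'][140:240,180:280],(390,390),interpolation=cv2.INTER_CUBIC)
l=np.vstack([a,b]); c=cv2.copyMakeBorder(c,0,l.shape[0]-390,0,0,cv2.BORDER_CONSTANT)
cv2.imwrite('pics/p6.png',np.hstack([l,c]))"
```

```text
(array([-0.1448, -0.3937]), np.float64(0.2201), 14.425, array([-0.46,  0.24, -0.08]))
```

View pics/p6.png

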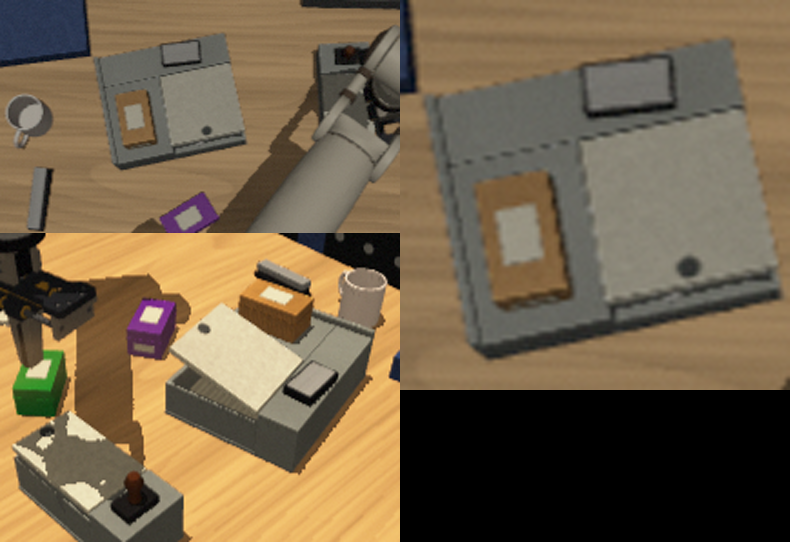

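The lid stands ajar: its front edge is raised in the scene view at (205,325), and the disc is at (688,267) in the crop. The box is upright on the shelf at (520,240), clear of the lid. The narrow lid is shut, the bystanders in view look unmoved, and the robot is touching nothing.

```bash
python3 -c "
from bench import robot
print(robot.sign_off())"
```

```text
the job is handed in; nothing more can be done
None
```

I pushed the card box off the lid onto the shelf, where it stands upright and about 26 mm clear of the lid, then pressed the wide lid open and left it ajar; the narrow lid is still shut, nothing else in view looks moved, and the job was handed in at about 14.5 s.

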